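# Gauge the foot gap of a strip-bonding jig with a taper feeler blade

## Robot

A 6-joint arm with a two-finger parallel gripper is mounted at the origin on the work surface. World frame = base frame: x ahead of the robot, y to its left, z up, the work surface at z = 0. Lengths are in m, angles in degrees, forces in N, time in s.
With the tool pointing down it reaches from about 0.3 to 0.75 m from the base axis. Payload 8.5 kg.
Tool frame: the origin (TCP) lies on the centre line of the jaws, within the pads' length; the fingertips stand 17 mm ahead of it and the grasp point (between the pads) lies 2 mm behind it (env.tcp_to_tips is the distance from the TCP to the fingertips, in m); z points along the fingers, y is the line along which they close (so a half turn about z gives the same grasp; the last joint's range is limited). The gripper opens to 85 mm and grips with 20 to 120 N. Pads are 22 mm wide; open, the fingers measure 114 mm over their backs; the gripper's body (76 mm by 85 mm) begins 54 mm behind the grasp point. The pads swing forward as they close: fully open they stand 13 mm farther back than shut.
Start: joints at [-79.601, 21.807, 74.336, -0, 83.858, -12.336], TCP at [0.213, -0.507, 0.248] pointing down, gripper open.
Joint ranges: [-178.18, 178.18], [-50.72, 133.34], [12.68, 142.11], [-81.47, 261.47], [9.98, 163.14], [-165.26, 165.26]. Speed limits (degrees/s): [136.94, 136.94, 180, 180, 180, 180].

## Interface

Orientations are given as a 3x3 rotation matrix whose columns are the frame's x, y, z axes.
In Python, from rig import env gives the robot as it stands. The module is installed in compiled form; this text tells all that it offers.
- The arm moves only by the shell command python3 -m pendant 'ROWS' [FORCE]. ROWS is JSON, a list of rows, each a list of 7 numbers: the opening, from 0 (shut) to 1 (fully open), then the shift along the tool's x, y, z in m, then the turn, a rotation vector about the tool's x, y, z in rad. A call has 1 to 5 rows; each row is the pose to reach, as a shift and turn from the pose commanded when the call began, along the tool's axes at that moment; what a row does not reach only later rows make up. A row lasts 1/8 s, in which the tool goes at most 62.5 mm and 10.7 degrees, less where a joint would pass 70% of its speed; a pose out of reach is approached as far as the arm can. A call with a gripper value outside its range is refused whole. The fingers move at their own pace and stop on an object; FORCE is the grip in N (left out, the last holds). Time passes only in rows, so rows that repeat a pose let the fingers close. It gives the time, the measured TCP pose, the force, the opening and the grip force at its end, in the units of the state.
- env.observe(): the state, without advancing time (a new reading comes with each control period).
- env.get_image(name): name is "scene" or "top"; returns a dict with "image" (480x640x3 uint8, blue, green, red), "fx", "fy", "cx", "cy" (pixels), "pose" (4x4, takes a point from camera to world coordinates). Camera axes: x right, y up, looking along -z (the intrinsics and any distortion apply to the point x, -y, -z); pixel columns grow to the right and rows downward; lengths in m; the calibration is good to about 2 mm. A picture is of the moment at which its call begins. There is no depth.
- env.close_job(): hands the job in; it is judged then, once.
Trained networks look in the newest picture that a camera, given by its name, has taken for a name from the list of things; names that differ only in an ending like _2 or _b are one class to them, and where a whole thing is asked for, a point or a joint stands for the part that bears it (a point fixed in the world has none). Each returns a list of dicts, best first, with "conf" (0 to 1); they miss things now and then, are a little off and sometimes report something else, mostly with a low value. They report only what shows in the picture. A call takes as long as a camera call. They do not tell look-alikes from the thing itself.
- env.find_in(camera, thing): "bbox" ([centre column, centre row, width, height] in pixels, round what is visible of it).
- env.trace(camera, thing): "mask" (480x640 bool, what is visible of it) and "bbox" ([centre column, centre row, width, height] in pixels, round what is visible of it).
- env.tip_of(camera, thing): "centre" ([column, row] in pixels: a listed point, or the origin of a listed thing).
The state is a dict: "time_s": time; "q": joint angles; "qvel": joint speeds; "joint_efforts": joint torques, N m; "position": TCP position; "tool_rot": TCP orientation; "ft_force": force on the tool from outside, world axes, zero at the start; "wrist_torque": the same for the moment, N m; "grip_width": finger opening in m; "gripper_force": force on a finger pad.
Only numpy, scipy, OpenCV 4.12 (cv2) and the standard library are available. Lean on these libraries where they do the work, as an engineer would, in place of code of your own. Each camera call takes 0.05 s, during which the arm holds its last target. There are 200 camera calls.

## Task

Pick up the taper feeler blade by its handle and, keeping it flat on the jig's plate and in line with the plate, slide its thin end under the sprung foot until it drags snugly: a definite light drag, not forced. Then let go and leave it lying flat in the gap, still nipped by the foot, without disturbing the other things on the bench.

Things in the scene. Friction and masses are not known exactly. Their poses are not given: they have to be found in the camera images.
- blade: taper feeler blade, 0.16 kg: black handle 50 long x 22 wide x 30 high mm with a grey steel tongue 120 long x 18 wide mm out of its front. Origin: centre of the handle's underside; x along the tongue to its thin end, z up. The underside is flat from end to end (z = 0); handle x = -25 to +25 mm. Starts flat on the bench.
- blade_tip (a point): thin end of the tongue, at its underside (blade x = +145 mm). The tongue is 4 mm thick here; its top rises 1 mm per 10 mm towards the handle, to 16 mm where it meets the handle.
- jig: jig fixed to the bench. Origin on the bench, z up, x = the way the blade goes in. Aluminium plate 90 wide (y), 12 thick, x = -130 to +110 mm, top at z = 12 mm. Two steel posts at x = +66 to +90 mm, y = -44 to -26 and +26 to +44 mm, carry a crossbar (top under 72 mm above the bench, blade passes below) and the sprung foot at y = 0. The plate is open from x = -130 mm to the foot.
- foot_mark (a point): point on the plate's top under the foot's middle (jig x = +50, y = 0, z = 12 mm). The foot's nose is a smooth steel bar 16 mm in diameter, 20 mm long across the plate, that does not turn. Its rest height over the plate differs each time and is not reported: 6.5 to 11.5 mm, so the blade first touches it with its tip 25 to 75 mm past this point.
- jig_front (a point): middle of the plate's front edge, on its top (jig x = -130 mm). Feel: once touched, the foot lifts on a 5 N/mm spring, 0.5 N more per mm the blade goes in. The drag in the hand is 1 to 2.5 times the foot's force, plus the blade's rubbing on the plate. Good fit: about 5 N; 1.5 to 11 N is snug, over 16 N forced. A blade held off the plate or tilted drops on release and loses the fit.
Things that resemble listed ones, but are neither listed nor needed, are in the scene too. Leave any blue or orange look-alike of the blade alone.

How it is judged:
By the outcome, as a careful person would: the job done as asked, in the order asked, and still so for the second after the job is handed in, with the robot touching nothing.
It also fails if it takes over 64 s, if anything falls off the work surface, if the arm or the gripper's body presses on something with over 40 N, if the wrist force passes 120 N, or if a joint passes its speed limit or range.

## Working session

There is one attempt and no reset: what is moved stays moved. The work goes in short steps, Python scripts to look and compute and a shell command to move; the robot and the scene stay as the last step left them, time stands still between calls to the robot, and variables do not carry over. Pictures are saved under pics/ and viewed, at most 10 in all, crops included, and the job is handed in when it is done.

```bash
mkdir -p pics; cat > h.py <<'E'
import numpy as np, cv2
from rig import env
def ray(im,px):
    # returns origin, dir in world
    u,v=px; d=np.array([(u-im["cx"])/im["fx"],-(v-im["cy"])/im["fy"],-1.])
    P=np.array(im["pose"]); return P[:3,3],P[:3,:3]@d
def at(im,px,z):
    o,d=ray(im,px); return o+d*(z-o[2])/d[2]
def proj(im,p):
    P=np.array(im["pose"]); c=P[:3,:3].T@(np.array(p)-P[:3,3])
    return im["cx"]+im["fx"]*c[0]/-c[2], im["cy"]-im["fy"]*c[1]/-c[2]
E
python3 - <<'E'
from h import *
np.set_printoptions(precision=4,suppress=True)
for c in("scene","top"):
    im=env.get_image(c); cv2.imwrite(f"pics/{c}0.png",im["image"]); print(c,[k for k in im],im["fx"],np.array(im["pose"]))
    for t,z in(("blade",0),("blade_tip",0),("foot_mark",.012),("jig_front",.012),("jig",0)):
        for r in env.tip_of(c,t): print(t,np.round(r["centre"],1),round(r["conf"],2),at(im,r["centre"],z))
print(env.observe())
E
```

```text
scene ['image', 'fx', 'fy', 'cx', 'cy', 'pose'] 444.3521208904358 [[-0.7158 -0.5972  0.3618  0.8414]
 [ 0.6983 -0.6119  0.3715  0.3224]
 [-0.0005  0.5186  0.855   0.92  ]
 [ 0.      0.      0.      1.    ]]
blade [302.4 183.2] 0.91 [ 0.37   -0.2281  0.    ]
blade [316.5 135.3] 0.81 [ 0.2254 -0.3246  0.    ]
blade [243. 232.] 0.8 [ 0.5764 -0.2195  0.    ]
blade [312.6 289. ] 0.61 [0.56   0.0087 0.    ]
blade [215.5 284.5] 0.21 [ 0.7104 -0.1536  0.    ]
blade_tip [332.5 235.8] 0.9 [ 0.4279 -0.0594  0.    ]
blade_tip [359.9 147.7] 0.73 [ 0.172  -0.2076  0.    ]
blade_tip [213.9 284.6] 0.68 [ 0.7131 -0.156  -0.    ]
foot_mark [359.3 387. ] 0.66 [0.6443 0.2309 0.012 ]
jig_front [416.9 318.1] 0.64 [0.4504 0.219  0.012 ]
jig [379.1 364.1] 0.81 [0.5789 0.2268 0.    ]
top ['image', 'fx', 'fy', 'cx', 'cy', 'pose'] 485.1224674075413 [[-0.0076  0.9967 -0.0806  0.4208]
 [-0.9999 -0.0088 -0.0143 -0.053 ]
 [-0.015   0.0805  0.9966  1.0754]
 [ 0.      0.      0.      1.    ]]
blade [413.4 292. ] 0.94 [ 0.377  -0.2315  0.    ]
blade [406.  201.3] 0.92 [ 0.5781 -0.2195  0.    ]
blade [303.7 209.3] 0.6
[... 314 characters left out ...]
] 0.38 [ 0.7117 -0.1571  0.012 ]
jig_front [210.8 257. ] 0.6 [0.4571 0.2131 0.012 ]
jig [208.4 195.4] 0.82 [0.5958 0.223  0.    ]
{'time_s': 0.6, 'q': array([-79.5996,  21.808 ,  74.3367,  -0.0019,  83.8567, -12.3359]), 'qvel': array([ 0.0429, -0.0325, -0.0368, -0.1094,  0.0153,  0.0933]), 'joint_efforts': array([ -0.0008, -44.8161, -23.1401,  -0.0003,   0.0004,  -0.    ]), 'position': array([ 0.2126, -0.5072,  0.2483]), 'tool_rot': array([[ 0.9223,  0.3865, -0.    ],
       [ 0.3865, -0.9223,  0.    ],
       [-0.    , -0.    , -1.    ]]), 'ft_force': array([0.0562, 1.048 , 0.4911]), 'wrist_torque': array([-0.0138, -0.0422, -0.0001]), 'gripper_force': 0.0, 'grip_width': 0.08529724891471686}
```

View pics/top0.png

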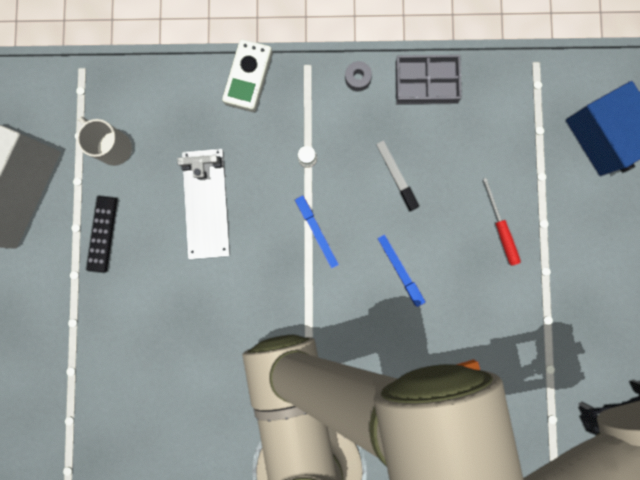

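View pics/scene0.png

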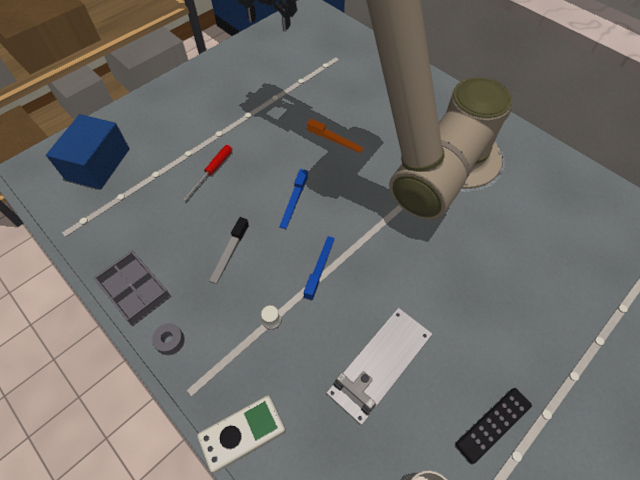

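The top view shows four blade shapes:
- Black handle with grey tongue at (406,195)
- Blue at (315,230)
- Blue at (402,270)
- Orange at (470,365), mostly hidden

Only the first matches the description. The jig plate is at (205,205), with the foot at its far end near (200,170). Next I'll confirm in a crop and measure the axes.

```bash
python3 - <<'E'
from h import *
np.set_printoptions(precision=4,suppress=True)
im=env.get_image("top"); I=im["image"]
a=cv2.resize(I[130:222,360:440],None,fx=5,fy=5,interpolation=cv2.INTER_CUBIC)
b=cv2.resize(I[140:268,170:240],None,fx=4.5,fy=4.5,interpolation=cv2.INTER_CUBIC)
H=max(a.shape[0],b.shape[0]); f=lambda x:cv2.copyMakeBorder(x,0,H-x.shape[0],0,0,cv2.BORDER_CONSTANT)
cv2.imwrite("pics/crop1.png",np.hstack([f(a),f(b)]))
g=I.astype(int)
def rect(m,z,name):
    n,l,s,c=cv2.connectedComponentsWithStats(m.astype(np.uint8)); k=1+s[1:,4].argmax()
    pts=np.argwhere(l==k)[:,::-1].astype(np.float64)
    W=np.array([at(im,p,z)[:2] for p in pts]).astype(np.float32)
    r=cv2.minAreaRect(W); print(name,r,"\n",cv2.boxPoints(r)); return W
m=np.zeros(I.shape[:2],bool); m[140:268,170:240]=(g.min(2)>185)[140:268,170:240]
W=rect(m,.012,"plate")
# long edges by row: left & right edge mid line
rows=[]
for r in range(185,250):
    x=np.flatnonzero(m[r]); 
    if len(x)>30: rows.append([*at(im,(x[0]-.5,r),.012)[:2],*at(im,(x[-1]+.5,r),.012)[:2]])
R=np.array(rows)
for k in(0,2):
    p=np.polyfit(R[:,k],R[:,k+1],1); print("edge yaw",np.degrees(np.arctan(p[0])),"y at .6",np.polyval(p,.6))
for c in("top","scene"):
    im=env.get_image(c)
    for t,z in(("blade",.01),("jig",.012)):
        for q in env.trace(c,t):
            M=q["mask"]; n=M.sum(); ys,xs=np.nonzero(M)
            Wq=np.array([at(im,p,z)[:2] for p in zip(xs,ys)])
            C=Wq.mean(0); u,s,v=np.linalg.svd(Wq-C,full_matrices=False)
            print(c,t,round(q["conf"],2),np.round(q["bbox"]),n,C,"yaw",np.degrees(np.arctan2(*v[0][::-1])))
E
```

```text
plate ((0.5573458671569824, 0.22623881697654724), (0.20365957915782928, 0.0921408087015152), 4.173938751220703) 
 [[0.4524 0.2648]
 [0.4591 0.1729]
 [0.6623 0.1877]
 [0.6556 0.2796]]
edge yaw 3.821020742026595 y at .6 0.27488699341669287
edge yaw 4.3922551413035835 y at .6 0.18347261473972637
top blade 0.97 [396. 177.  43.  72.] 665 [ 0.6312 -0.1998] yaw -153.92416384923936
top blade 0.59 [402. 271.  44.  70.] 719 [ 0.4205 -0.2045] yaw -150.37120933480983
top blade 0.57 [316. 233.  41.  76.] 689 [ 0.5155 -0.0172] yaw -153.12867264867114
top blade 0.54 [471. 364.  16.   8.] 114 [ 0.223  -0.3486] yaw 82.80642203549033
top jig 0.79 [208. 204.  47. 114.] 3802 [0.5623 0.2247] yaw -177.9773389073464
scene blade 0.93 [233. 254.  35.  64.] 684 [ 0.6295 -0.1996] yaw 28.091720490391655
scene blade 0.92 [319. 267.  33.  62.] 635 [ 0.5213 -0.0134] yaw 26.302461296418414
scene blade 0.76 [295. 199.  28.  58.] 571 [ 0.4192 -0.2041] yaw 30.068503145773825
scene blade 0.7 [336. 139.  56.  28.] 525 [ 0.203  -0.2902] yaw 100.38746872534232
scene jig 0.86 [380. 368. 101. 114.] 4599 [0.575 0.229] yaw 4.837129833474253
```

View pics/crop1.png

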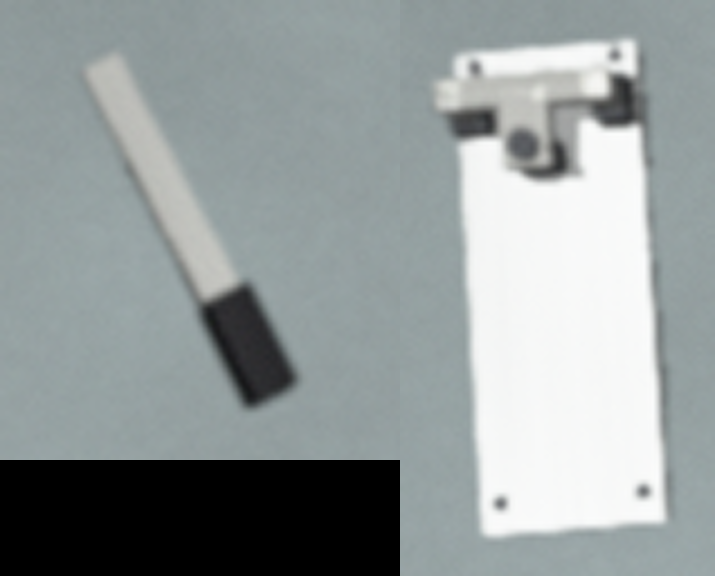

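Crop confirms it: the black-handled, steel-tongued blade has its tip at about (381,142) and its handle at about (410,199). I'll refine the poses with a silhouette fit in both cameras.

```bash
cat > fit.py <<'E'
from h import *
from scipy.optimize import minimize
S=8
def hull(im,V,roi):
    x0,y0,x1,y1=roi; p=np.array([proj(im,v) for v in V]); p=((p-[x0,y0]+.5)*S*16).astype(np.int32)
    m=np.zeros(((y1-y0)*S,(x1-x0)*S),np.uint8)
    cv2.fillConvexPoly(m,cv2.convexHull(p),255,lineType=cv2.LINE_AA,shift=4)
    return cv2.resize(m,(x1-x0,y1-y0),interpolation=cv2.INTER_AREA)/255.
def world(q,L):
    c,s=np.cos(q[2]),np.sin(q[2]); L=np.array(L,float); return np.c_[q[0]+c*L[:,0]-s*L[:,1],q[1]+s*L[:,0]+c*L[:,1],L[:,2]+(q[3] if len(q)>3 else 0)]
HAN=[(x,y,z) for x in(-.025,.025) for y in(-.011,.011) for z in(0,.03)]
TON=[(.145,y,z) for y in(-.009,.009) for z in(0,.004)]+[(.025,y,z) for y in(-.009,.009) for z in(0,.016)]
PLT=[(x,y,.012) for x in(-.13,.11) for y in(-.045,.045)]
def fit(obs,q0,z=0.):
    # obs: list of (im,roi,parts,mask float)
    f=lambda q:sum(np.abs(np.max([hull(im,world([*q[:2],q[2],z],P),roi) for P in parts],0)-m).sum() for im,roi,parts,m in obs)
    r=minimize(f,q0,method="Nelder-Mead",options=dict(initial_simplex=np.array([q0]+[np.array(q0)+d for d in np.diag([.006,.006,.06])]),xatol=1e-5,fatol=.01))
    return r.x,r.fun
E
python3 - <<'E'
from fit import *
np.set_printoptions(precision=4,suppress=True)
ims={c:env.get_image(c) for c in("top","scene")}
rois={"top":(360,125,435,225),"scene":(195,205,265,295)}
obs={}
for c,im in ims.items():
    x0,y0,x1,y1=rois[c]; I=im["image"][y0:y1,x0:x1].astype(float)
    bg=np.median(I.reshape(-1,3),0); d=I-bg
    red=d[...,2]-d[...,0]    # tongue is neutral grey: redder than bench
    dark=-d.mean(2)
    t=[q for q in env.trace(c,"blade")][0]["mask"][y0:y1,x0:x1]
    near=cv2.dilate(t.astype(np.uint8),np.ones((7,7)))>0
    fg=np.abs(d).max(2); print(c,bg,"tongue",np.percentile(red[near],95),"dark",np.percentile(dark[near],98))
    ton=np.clip(red/np.percentile(red[near],90),0,1); 
    han=np.clip((dark-40)/(np.percentile(dark[near],98)-50),0,1)
    m=np.where(near,np.clip(np.maximum(ton,han),0,1),0); m[m<.2]=0
    obs[c]=(im,rois[c],[HAN,TON],m)
    obs[c+"_t"]=(im,rois[c],[HAN,TON],t.astype(float))
q0=[.578,-.2195,np.radians(26)]
for k in(["top"],["scene"],["top","scene"],["top_t"],["scene_t"]):
    q,f=fit([obs[j] for j in k],q0); print(k,q[:2],np.degrees(q[2]),f, sum(obs[j][3].sum() for j in k))
im=ims["top"]; roi=(165,135,245,270); x0,y0,x1,y1=roi
I=im["image"][y0:y1,x0:x1].min(2).astype(float); m=np.clip((I-150)/90,0,1)
w=slice(45,None)
import fit as F
o=lambda q:np.abs(hull(im,world(q,PLT),roi)-m)[w].sum()
r=minimize(o,[.586,.228,.07],method="Nelder-Mead",options=dict(initial_simplex=[[.586,.228,.07],[.592,.228,.07],[.586,.234,.07],[.586,.228,.12]],xatol=1e-5,fatol=.01)); print("jig top",r.x[:2],np.degrees(r.x[2]),r.fun)
im=ims["scene"]; roi=(320,300,440,430); x0,y0,x1,y1=roi
I=im["image"][y0:y1,x0:x1].min(2).astype(float); m=np.clip((I-140)/60,0,1)
print("bg/white",np.percentile(I,[10,50,90]))
yy,xx=np.mgrid[y0:y1,x0:x1]; keep=(yy-308)<(1.0*(xx-327)+0) ; keep=yy<365
o=lambda q:(np.abs(hull(im,world(q,PLT),roi)-m)*keep).sum()
r=minimize(o,[.586,.228,.07],method="Nelder-Mead",options=dict(initial_simplex=[[.586,.228,.07],[.592,.228,.07],[.586,.234,.07],[.586,.228,.12]],xatol=1e-5,fatol=.01)); print("jig scene",r.x[:2],np.degrees(r.x[2]),r.fun)
E
```

```text
top [160. 159. 148.] tongue 16.0 dark 118.66666666666667Traceback (most recent call last):
  File "<stdin>", line 13, in <module>
    return _quantile_unchecked(
        a, q, axis, out, overwrite_input, method, keepdims, weights)
    return _ureduce(a,
                    func=_quantile_ureduce_func,
    ...<5 lines>...
                    overwrite_input=overwrite_input,
                    method=method)
    r = func(a, **kwargs)
    result = _quantile(arr,
                       quantiles=q,
    ...<2 lines>...
                       out=out,
                       weights=wgt)
    slices_having_nans = np.isnan(arr[-1, ...])
                                  ~~~^^^^^^^^^
IndexError: index -1 is out of bounds for axis 0 with size 0
```

```bash
cat > m.py <<'E'
from fit import *
np.set_printoptions(precision=4,suppress=True)
ims={c:env.get_image(c) for c in("top","scene")}
rois={"top":(360,125,435,225),"scene":(195,205,265,295)}
obs={}
for c,im in ims.items():
    x0,y0,x1,y1=rois[c]; I=im["image"][y0:y1,x0:x1].astype(float)
    bg=np.median(I.reshape(-1,3),0); d=I-bg
    red=d[...,2]-d[...,0]; dark=-d.mean(2)
    t=max((q["mask"][y0:y1,x0:x1] for q in env.trace(c,"blade")),key=np.sum)
    near=cv2.dilate(t.astype(np.uint8),np.ones((7,7)))>0
    ton=np.clip(red/np.percentile(red[near],80),0,1)
    han=np.clip((dark-40)/(np.percentile(dark[near],98)-50),0,1)
    m=np.where(near,np.maximum(ton,han),0); m[m<.3]=0
    obs[c]=(im,rois[c],[HAN,TON],m); obs[c+"_t"]=(im,rois[c],[HAN,TON],t.astype(float))
q0=[.578,-.2195,np.radians(26)]
for k in(["top"],["scene"],["top","scene"],["top_t"],["scene_t"]):
    q,f=fit([obs[j] for j in k],q0); print(k,q[:2],np.degrees(q[2]),f, sum(obs[j][3].sum() for j in k))
def jig(c,roi,thr,keep):
    im=ims[c]; x0,y0,x1,y1=roi; I=im["image"][y0:y1,x0:x1].min(2).astype(float)
    print(np.percentile(I,[10,50,90])); m=np.clip((I-thr[0])/thr[1],0,1); yy,xx=np.mgrid[y0:y1,x0:x1]; k=keep(xx,yy)
    o=lambda q:(np.abs(hull(im,world(q,PLT),roi)-m)*k).sum()
    r=minimize(o,[.586,.228,.07],method="Nelder-Mead",options=dict(initial_simplex=[[.586,.228,.07],[.592,.228,.07],[.586,.234,.07],[.586,.228,.12]],xatol=1e-5,fatol=.01)); print("jig",c,r.x[:2],np.degrees(r.x[2]),r.fun)
jig("top",(165,135,245,270),(170,70),lambda x,y:y>180)
jig("scene",(320,300,440,430),(150,50),lambda x,y:y<360)
E
python3 m.py
```

```text
['top'] [ 0.5828 -0.2236] 25.235758532035437 92.20022733731173 699.1487922705314
['scene'] [ 0.5808 -0.2249] 25.182890801038393 106.96869747899157 634.7237394957983
['top', 'scene'] [ 0.5826 -0.2239] 25.229166797559735 202.03671193114926 1333.8725317663298
['top_t'] [ 0.5817 -0.2232] 25.239778161041777 79.45882352941176 748.0
['scene_t'] [ 0.5814 -0.223 ] 25.468396875166857 112.14901960784314 658.0
[143. 151. 248.]
jig top [0.5871 0.2285] 4.108547765274796 59.6484593837535
[106. 110. 186.]
jig scene [0.5881 0.2298] 4.400704792482567 809.0247058823529
```

```bash
cat > go.py <<'E'
# usage: go.py x y z yaw : tool-frame shift & z-turn to reach that TCP pose (tool down)
import sys; from h import *
x,y,z,yaw=map(float,sys.argv[1:5]); s=env.observe(); R=s["tool_rot"]
print("shift",np.round(R.T@(np.array([x,y,z])-s["position"]),4),"zturn",round(-np.radians(yaw)+np.arctan2(R[1,0],R[0,0]),4),"tilt",np.round(R[2],4),"f",np.round(s["ft_force"],2),"pos",np.round(s["position"],4),"w",round(s["grip_width"],4))
E
python3 -m pendant '[[1,0.06,-0.016,0.02,0,0,-0.0436],[1,0.12,-0.032,0.04,0,0,-0.0436],[1,0.18,-0.048,0.06,0,0,-0.0436],[1,0.24,-0.063,0.08,0,0,-0.0436],[1,0.3,-0.079,0.1,0,0,-0.0436]]'; python3 go.py .582 -.2235 .1 25.25
```

```text
time_s: 1.98
position: [0.45, -0.325, 0.152]
tool_rot: [[0.905, 0.426, 0.0], [0.426, -0.905, -0.001], [0.0, 0.001, -1.0]]
ft_force: [1.1, -1.3, 0.1]
grip_width: 0.0855
gripper_force: 0.0
shift [ 0.1627 -0.0356  0.052 ] zturn -0.0004 tilt [ 1.e-04  6.e-04 -1.e+00] f [ 1.07 -1.31  0.14] pos [ 0.45  -0.325  0.152] w 0.0855
```

```bash
python3 -m pendant '[[1,0.055,-0.012,0.017,0,0,0],[1,0.11,-0.024,0.034,0,0,0],[1,0.163,-0.036,0.052,0,0,0],[1,0.163,-0.036,0.052,0,0,0],[1,0.163,-0.036,0.052,0,0,0]]'; python3 go.py .582 -.2235 .022 25.25; python3 - <<'E'
from h import *
im=env.get_image("scene");cv2.imwrite("pics/s2.png",cv2.resize(im["image"][130:310,160:340],None,fx=3,fy=3,interpolation=cv2.INTER_CUBIC))
E
```

```text
time_s: 2.6
position: [0.5805, -0.2244, 0.1005]
tool_rot: [[0.904, 0.427, -0.0], [0.427, -0.904, -0.0], [-0.0, 0.0, -1.0]]
ft_force: [0.1, -0.2, -0.0]
grip_width: 0.0855
gripper_force: 0.0
shift [ 0.0018 -0.0002  0.0785] zturn -0.0001 tilt [-3.e-04  1.e-04 -1.e+00] f [ 0.06 -0.2  -0.02] pos [ 0.5805 -0.2244  0.1005] w 0.0855
```

View pics/s2.png

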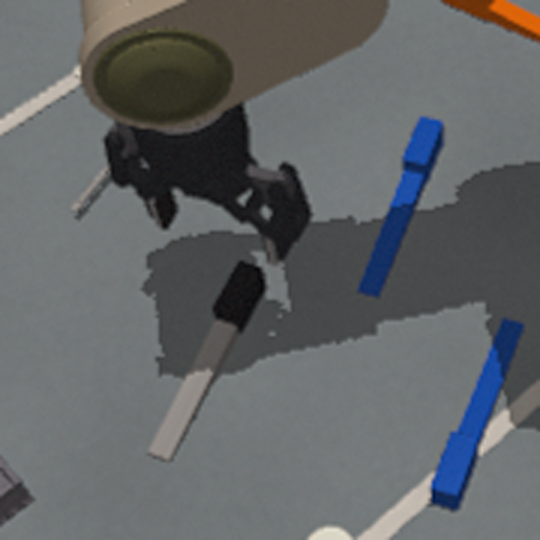

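The crop shows the gripper hovering over the real blade, with the black handle at crop (240,295) lined up between the jaws. I'll descend and grip.

```bash
python3 -m pendant '[[1,0.002,0,0.04,0,0,0],[1,0.002,0,0.065,0,0,0],[1,0.002,0,0.078,0,0,0],[1,0.002,0,0.078,0,0,0]]'; python3 -m pendant '[[0.2,0,0,0,0,0,0],[0.2,0,0,0,0,0,0],[0.2,0,0,0,0,0,0],[0.1,0,0,0,0,0,0],[0.1,0,0,0,0,0,0]]' 40; python3 -m pendant '[[0.1,0,0,0,0,0,0],[0.1,0,0,0,0,0,0],[0.1,0,0,0,0,0,0]]' 60
```

```text
time_s: 3.15
position: [0.5821, -0.224, 0.0225]
tool_rot: [[0.905, 0.425, -0.0], [0.425, -0.905, 0.0], [-0.0, -0.0, -1.0]]
ft_force: [0.5, 0.1, 0.7]
grip_width: 0.0853
gripper_force: 0.0
time_s: 3.78
position: [0.5827, -0.2234, 0.0229]
tool_rot: [[0.905, 0.426, 0.001], [0.426, -0.905, -0.0], [0.0, 0.001, -1.0]]
ft_force: [-1.5, 0.9, 5.0]
grip_width: 0.0213
gripper_force: 40.6
time_s: 4.15
position: [0.5827, -0.2235, 0.023]
tool_rot: [[0.905, 0.426, 0.001], [0.426, -0.905, -0.001], [0.001, 0.001, -1.0]]
ft_force: [-1.0, 0.7, 5.8]
grip_width: 0.021
gripper_force: 59.5
```

```bash
python3 -m pendant '[[0.1,0,0,-0.03,0,0,0],[0.1,0,0,-0.08,0,0,0],[0.1,0,0,-0.12,0,0,0],[0.1,0,0,-0.12,0,0,0]]'; python3 -m pendant '[[0.1,0.01,-0.055,0,0,0,0.07],[0.1,0.022,-0.11,0,0,0,0.14],[0.1,0.034,-0.165,0,0,0,0.21],[0.1,0.046,-0.22,0,0,0,0.28],[0.1,0.058,-0.275,0,0,0,0.368]]';python3 go.py .4773 .2208 .14 4.15
```

```text
time_s: 4.65
position: [0.5834, -0.2238, 0.1452]
tool_rot: [[0.905, 0.426, 0.005], [0.426, -0.905, -0.003], [0.003, 0.005, -1.0]]
ft_force: [0.0, 0.5, -1.8]
grip_width: 0.021
gripper_force: 59.0
time_s: 5.28
position: [0.5164, 0.0519, 0.141]
tool_rot: [[0.998, 0.069, -0.003], [0.069, -0.998, 0.0], [-0.003, -0.001, -1.0]]
ft_force: [1.4, 1.3, -1.9]
grip_width: 0.0206
gripper_force: 59.1
shift [-0.0273 -0.1712  0.0012] zturn -0.003 tilt [-2.6e-03 -6.0e-04 -1.0e+00] f [ 1.44  1.34 -1.91] pos [0.5164 0.0519 0.141 ] w 0.0206
```

```bash
python3 -m pendant '[[0.1,-0.009,-0.055,0,0,0,-0.003],[0.1,-0.018,-0.11,0,0,0,-0.003],[0.1,-0.027,-0.171,0,0,0,-0.003],[0.1,-0.027,-0.171,0,0,0,-0.003],[0.1,-0.027,-0.171,0,0,0,-0.003]]'; python3 -m pendant '[[0.1,0,0,0.04,0,0,0],[0.1,0,0,0.075,0,0,0],[0.1,0,0,0.09,0,0,0],[0.1,0,0,0.09,0,0,0]]'; python3 go.py .4773 .2208 .035 4.15
python3 - <<'E'
from h import *
im=env.get_image("top");cv2.imwrite("pics/t3.png",cv2.resize(im["image"][140:290,150:270],None,fx=4,fy=4,interpolation=cv2.INTER_CUBIC))
im=env.get_image("scene");cv2.imwrite("pics/s3.png",cv2.resize(im["image"][260:440,310:490],None,fx=3.3,fy=3.3,interpolation=cv2.INTER_CUBIC))
E
```

```text
time_s: 5.9
position: [0.478, 0.2185, 0.1414]
tool_rot: [[0.997, 0.076, -0.002], [0.076, -0.997, -0.001], [-0.002, 0.001, -1.0]]
ft_force: [-0.3, -0.4, -1.9]
grip_width: 0.0207
gripper_force: 59.3
time_s: 6.4
position: [0.4785, 0.2179, 0.0519]
tool_rot: [[0.997, 0.074, -0.002], [0.074, -0.997, -0.0], [-0.002, 0.0, -1.0]]
ft_force: [1.0, 0.1, -1.7]
grip_width: 0.0208
gripper_force: 59.3
shift [-0.001  -0.0029  0.0169] zturn 0.0016 tilt [-1.7e-03  3.0e-04 -1.0e+00] f [ 0.97  0.09 -1.68] pos [0.4785 0.2179 0.0519] w 0.0208
```

View pics/t3.png

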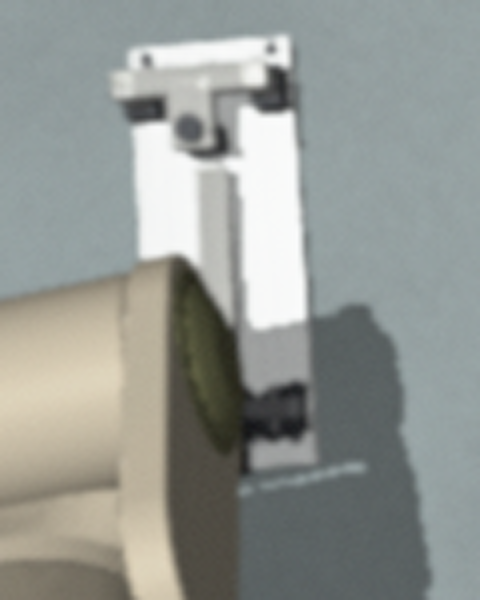

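View pics/s3.png

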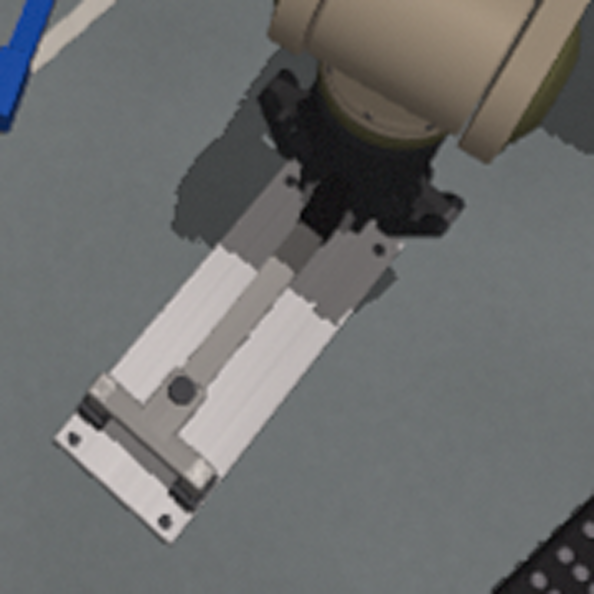

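Top crop: the tongue is centred at about (217,168) on the plate, parallel to its edges. After parallax it sits about 3 mm to the −y side, which agrees with the computed correction. The scene crop shows the same, with the tip just short of the foot. I'll correct and lower.

```bash
python3 -m pendant '[[0.1,-0.001,-0.003,0.006,0,0,0],[0.1,-0.001,-0.003,0.012,0,0,0],[0.1,-0.001,-0.003,0.015,0,0,0],[0.1,-0.001,-0.003,0.015,0,0,0],[0.1,-0.001,-0.003,0.015,0,0,0]]'; python3 go.py .4773 .2208 .035 4.15;python3 -m pendant '[[0.1,0,0,0.001,0,0,0],[0.1,0,0,0.0015,0,0,0],[0.1,0,0,0.0015,0,0,0]]'; python3 go.py .4773 .2208 .035 4.15
```

```text
time_s: 7.12
position: [0.4773, 0.2217, 0.0376]
tool_rot: [[0.997, 0.075, 0.0], [0.075, -0.997, 0.0], [0.0, -0.0, -1.0]]
ft_force: [0.2, -0.3, -0.9]
grip_width: 0.0208
gripper_force: 59.3
shift [-0.0001  0.0009  0.0026] zturn 0.003 tilt [ 3.e-04 -0.e+00 -1.e+00] f [ 0.2  -0.34 -0.92] pos [0.4773 0.2217 0.0376] w 0.0208
time_s: 7.5
position: [0.4772, 0.2216, 0.0359]
tool_rot: [[0.997, 0.075, -0.0], [0.075, -0.997, 0.0], [-0.0, -0.0, -1.0]]
ft_force: [-0.9, 0.5, -1.8]
grip_width: 0.0208
gripper_force: 59.3
shift [0.     0.0009 0.0009] zturn 0.0029 tilt [-0. -0. -1.] f [-0.93  0.51 -1.75] pos [0.4772 0.2216 0.0359] w 0.0208
```

```bash
for i in 1; do python3 -m pendant '[[0.1,0,0,0.0005,0,0,0.002],[0.1,0,0,0.0005,0,0,0.002],[0.1,0,0,0.0005,0,0,0.002]]'|grep -E "pos|force"; python3 -m pendant '[[0.1,0,0,0.0005,0,0,0],[0.1,0,0,0.0005,0,0,0],[0.1,0,0,0.0005,0,0,0]]'|grep -E "pos|force";python3 -m pendant '[[0.1,0,0,0.0004,0,0,0],[0.1,0,0,0.0004,0,0,0],[0.1,0,0,0.0004,0,0,0]]'; done; python3 go.py .4773 .2208 .035 4.15
```

```text
position: [0.4772, 0.2217, 0.0355]
ft_force: [0.1, -0.4, -1.6]
gripper_force: 59.3
position: [0.4772, 0.2217, 0.035]
ft_force: [-1.5, -0.6, 0.8]
gripper_force: 59.6
time_s: 8.62
position: [0.4772, 0.2217, 0.035]
tool_rot: [[0.997, 0.073, 0.0], [0.073, -0.997, 0.0], [0.0, -0.0, -1.0]]
ft_force: [-1.4, 0.2, 4.8]
grip_width: 0.0207
gripper_force: 60.4
shift [ 0.      0.0009 -0.    ] zturn 0.001 tilt [ 4.e-04 -0.e+00 -1.e+00] f [-1.39  0.22  4.79] pos [0.4772 0.2217 0.035 ] w 0.0207
```

Contact felt at TCP z = 35 mm, which is 12 mm above the grasp height, as expected. I'll ease the press and slide in.

```bash
python3 -m pendant '[[0.1,0.008,0,-0.0003,0,0,0.001],[0.1,0.016,0,-0.0003,0,0,0.001],[0.1,0.024,0,-0.0003,0,0,0.001],[0.1,0.032,0,-0.0003,0,0,0.001],[0.1,0.032,0,-0.0003,0,0,0.001]]'|grep -E "pos|ft_f"; for i in 1 2 3; do python3 -m pendant '[[0.1,0.001,0,0,0,0,0],[0.1,0.002,0,0,0,0,0],[0.1,0.003,0,0,0,0,0],[0.1,0.003,0,0,0,0,0]]'|grep -E "pos|ft_f"; done; python3 go.py .4773 .2217 .035 4.15
```

```text
position: [0.5105, 0.2241, 0.035]
ft_force: [2.2, 0.6, 3.0]
position: [0.5113, 0.2242, 0.035]
ft_force: [-3.9, -0.5, 7.0]
position: [0.5142, 0.2245, 0.035]
ft_force: [-4.2, 0.4, 6.4]
position: [0.5172, 0.2247, 0.035]
ft_force: [-4.1, -0.1, 6.4]
shift [-0.0401  0.0001  0.0001] zturn 0.0002 tilt [-1.6e-03  1.0e-04 -1.0e+00] f [-4.07 -0.06  6.36] pos [0.5172 0.2247 0.035 ] w 0.0207
```

```bash
python3 -m pendant '[[0.1,0.001,0,-0.0005,0,0,0],[0.1,0.002,0,-0.0005,0,0,0],[0.1,0.003,0,-0.0005,0,0,0],[0.1,0.003,0,-0.0005,0,0,0]]'|grep -E "pos|ft_f"; for i in 1 2; do python3 -m pendant '[[0.1,0.001,0,0,0,0,0],[0.1,0.002,0,0,0,0,0],[0.1,0.003,0,0,0,0,0],[0.1,0.003,0,0,0,0,0]]'|grep -E "pos|ft_f"; done; python3 go.py .4773 .2217 .035 4.15
```

```text
position: [0.5212, 0.2249, 0.0352]
ft_force: [-0.2, 0.2, -1.5]
position: [0.524, 0.2251, 0.0353]
ft_force: [-1.3, -0.0, -2.2]
position: [0.5269, 0.2253, 0.0353]
ft_force: [-2.7, -0.4, -1.7]
shift [-0.0498 -0.      0.0003] zturn -0.0 tilt [-4.e-04  0.e+00 -1.e+00] f [-2.68 -0.41 -1.74] pos [0.5269 0.2253 0.0353] w 0.0209
```

```bash
python3 -m pendant '[[0.1,0,0,0.0002,0,0,0],[0.1,0,0,0.0002,0,0,0],[0.1,0,0,0.0002,0,0,0]]'|grep -E "pos|ft_f"; for i in 1 2; do python3 -m pendant '[[0.1,0.001,0,0,0,0,0],[0.1,0.002,0,0,0,0,0],[0.1,0.002,0,0,0,0,0],[0.1,0.002,0,0,0,0,0]]'|grep -E "pos|ft_f"; done; python3 go.py .4773 .2217 .035 4.15
```

```text
position: [0.5269, 0.2253, 0.0351]
ft_force: [-2.6, 0.2, -1.7]
position: [0.5291, 0.2255, 0.0351]
ft_force: [-3.5, -1.4, -1.6]
position: [0.5309, 0.2256, 0.0351]
ft_force: [-4.4, -1.0, -1.8]
shift [-0.0538 -0.      0.0001] zturn 0.0 tilt [-3.e-04  0.e+00 -1.e+00] f [-4.42 -0.97 -1.77] pos [0.5309 0.2256 0.0351] w 0.0209
```

Clean rise of about 0.45 N/mm since x ≈ 0.521, now 4.4 N. I'll set it fully down on the plate and add a touch more.

```bash
python3 -m pendant '[[0.1,0.0005,0,0.0002,0,0,0],[0.1,0.001,0,0.0002,0,0,0],[0.1,0.001,0,0.0002,0,0,0],[0.1,0.001,0,0.0002,0,0,0]]'|grep -E "pos|ft_f"; python3 -m pendant '[[0.1,0,0,0.0001,0,0,0],[0.1,0,0,0.0001,0,0,0],[0.1,0,0,0.0001,0,0,0]]'|grep -E "pos|ft_f"; python3 go.py .4773 .2217 .035 4.15
```

```text
position: [0.5317, 0.2257, 0.035]
ft_force: [-6.7, -0.4, 0.1]
position: [0.5317, 0.2257, 0.035]
ft_force: [-6.9, -0.6, 2.0]
shift [-0.0545  0.      0.0001] zturn 0.0 tilt [-7.e-04  0.e+00 -1.e+00] f [-6.91 -0.56  2.03] pos [0.5317 0.2257 0.035 ] w 0.0208
```

```bash
python3 -m pendant '[[0.1,0,0,0,0,0,0],[0.1,0,0,0,0,0,0]]' 20|grep -E "pos|force"; python3 -m pendant '[[0.6,0,0,0,0,0,0],[0.6,0,0,0,0,0,0],[0.6,0,0,0,0,0,0],[0.6,0,0,0,0,0,0]]'|grep -E "pos|force|width"; python3 -m pendant '[[0.6,0,0,-0.01,0,0,0],[0.6,0,0,-0.04,0,0,0],[0.6,0,0,-0.09,0,0,0],[0.6,0,0,-0.15,0,0,0],[0.6,0,0,-0.15,0,0,0]]'|grep -E "pos|force|width"; python3 -m pendant '[[0.6,-0.05,0.05,0,0,0,0],[0.6,-0.1,0.1,0,0,0,0],[0.6,-0.12,0.15,0,0,0,0],[0.6,-0.12,0.2,0,0,0,0],[0.6,-0.12,0.2,0,0,0,0]]'|grep -E "time|pos|ft"
cat > chk.py <<'E'
from h import *
from fit import *
for c,(x0,y0,x1,y1) in(("top",(150,140,270,290)),("scene",(310,260,490,440))):
    im=env.get_image(c); a=cv2.resize(im["image"][y0:y1,x0:x1],None,fx=3.2,fy=3.2,interpolation=cv2.INTER_CUBIC)
    cv2.imwrite(f"pics/end_{c}.png",a)
    for t,z in(("blade",.012),("jig_front",.012),("foot_mark",.012)):
        for r in env.tip_of(c,t)[:5]: print(c,t,round(r["conf"],2),np.round(r["centre"]),np.round(at(im,r["centre"],z),4))
a=cv2.imread("pics/end_top.png");b=cv2.imread("pics/end_scene.png");H=max(len(a),len(b))
f=lambda x:cv2.copyMakeBorder(x,0,H-len(x),0,0,cv2.BORDER_CONSTANT)
o=np.hstack([f(a),f(b)]); s=min(1,800/o.shape[1]); cv2.imwrite("pics/end.png",cv2.resize(o,None,fx=s,fy=s))
E
python3 chk.py
```

```text
position: [0.5317, 0.2257, 0.035]
ft_force: [-7.4, -0.6, 0.9]
gripper_force: 59.7
position: [0.5323, 0.2257, 0.035]
ft_force: [0.9, -0.3, -0.2]
grip_width: 0.0511
gripper_force: 0.0
position: [0.5337, 0.2261, 0.1903]
ft_force: [0.0, -0.3, -0.6]
grip_width: 0.051
gripper_force: 0.0
time_s: 16.5
position: [0.4267, 0.0146, 0.1848]
ft_force: [0.9, 0.4, -0.3]
top blade 0.77 [203. 224.] [0.5299 0.2312 0.012 ]
top blade 0.63 [464. 367.] [ 0.2179 -0.3347  0.012 ]
top blade 0.55 [413. 294.] [ 0.3732 -0.2292  0.012 ]
top blade 0.48 [199. 162.] [0.6706 0.2424 0.012 ]
top jig_front 0.87 [212. 257.] [0.4562 0.2108 0.012 ]
top foot_mark 0.72 [202. 174.] [0.6415 0.2337 0.012 ]
scene blade 0.94 [398. 345.] [0.5245 0.2291 0.012 ]
scene blade 0.81 [304. 185.] [ 0.3788 -0.2139  0.012 ]
scene blade 0.8 [316. 134.] [ 0.232  -0.3216  0.012 ]
scene blade 0.67 [313. 288.] [0.5604 0.0119 0.012 ]
scene jig_front 0.67 [416. 320.] [0.4556 0.2199 0.012 ]
scene foot_mark 0.97 [361. 383.] [0.6371 0.2277 0.012 ]
```

View pics/end.png

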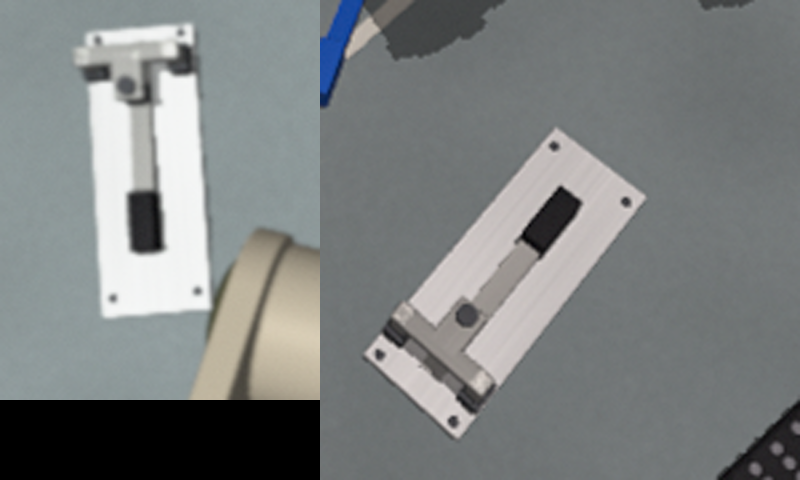

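The blade lies flat and in line on the plate. Its handle is at crop (145,222) in the top view and (552,222) in the scene view, and the tongue runs under the foot and crossbar. Nothing else has moved, so I'm handing in.

```bash
python3 -c "
from rig import env
print(env.close_job())"
```

```text
the job is handed in; nothing more can be done
None
```

I handed the job in at about 16.5 s: the blade lies flat and in line on the jig's plate, nipped under the foot, with about 7 N of drag in the hand before release (about 1.5 N of that plate rub). The final pictures show it in place and nothing near the jig disturbed; the close-out gave no verdict.

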